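# Open the sample-tin case and hold its spring gate wide

### The job

The dried sample tins are to be taken out of the plywood carrying case. Swing the red-tipped latch lever on its right wall outwards until it hangs clear, raise the lid by its black tab until it stands upright and stays, squeeze the red lock catch fully in (it stays in), then squeeze the blue catch, swing the wire gate out past its detent until it stands square to the case front or wider, and finish while still holding it there by the blue catch, against its closing spring, so that a colleague can reach in. Leave the tins in the case and everything else on the bench standing where they are.

Things in the scene. Friction and masses are not known exactly. Their poses are not given: they have to be found in the camera images.
- case: Plywood case fixed on the bench: 130 deep (its x), 224 wide (y), 110 high open, 162 with the lid shut; turned up to 0.2 rad. Origin: centre of its underside; x points from the gated front (x = -65 mm) to the back, y to the robot's left. Walls 8 mm. Three tins stand inside.
- lever (a joint): Latch lever outside the case's right (-y) wall: flat steel bar, 20 wide, 6 thick. 0 = upright, its nose over the lid's edge; grows as it swings outwards (case's -y) and down. Past about 0.5 rad it drops by itself to its stop at 1.7 rad (just below level). Under 2 N at the tip.
- lever_tip (a point): Centre of the lever's red thumb end: 28 along the case's x, 10 thick, 20 high, 112 mm from the pivot. Upright it is 184 mm above the bench and stands 12 to 32 mm above the shut lid's top, just outside its edge. Push it outwards from the lid side.
- lever_pivot (a point): Centre of the lever's pivot, 72 mm above the bench; its line runs along the case's x.
- lid (a joint): Cap lid hinged on the case's back upper edge. 0 = shut, 1.57 = upright, stop at 1.75 rad. Stiff hinge: stays where left; lifting takes about 5 N at the tab. Blocked until the lever is out. Shut, it covers both catches.
- lid_tab (a point): Grip point of the lid's black pull tab: 36 wide (case's y), 8 thick, standing 42 mm out of the lid's front face; this point is 26 mm from that face, 140 mm above the bench when shut. Can be pinched from above across its 36 mm; it then turns between the pads as the lid swings up about lid_hinge. y points left.
- lid_hinge (a point): Middle of the lid's hinge line, which runs along the case's y, 110 mm above the bench.
- lock (a joint): Red lock catch on the gate's top rail: two upright tabs, linked to move equally towards each other when squeezed. Value: travel of each tab in m, 0 = out (locked), 0.009 = fully in; the gate is free of it above 0.007. Stiff slide (8 N in all), no spring: stays where pushed.
- lock_mid (a point): Midway between the red tabs, 130 mm above the bench. Tabs: 7 thick along the rail, 18 across it, 111 to 147 mm above the bench (rail top 110); 38 mm over their outer faces when out, 20 squeezed. y runs along the rail to the gate's hinge, x across it to the back of the case. Hook and keeper lie 20 mm and more behind (x), below 125 mm.
- handle: Blue squeeze catch, by which the gate is swung: two upright tabs on the top rail near the gate's free end, linked to move equally, like the red ones but sprung (8 N to start, 13 N fully in; they spring out when let go). This is the tab nearer the hinge; origin at its foot. Out (latched) the two origins are 31 mm apart, fully in 13; below 17 the gate is free of it.
- handle_mid (a point): Midway between the two blue tabs, 130 mm above the bench, 154 mm from the gate's hinge line; tab sizes and axes as at lock_mid. Moves with the gate, whose top rail is 20 mm thick.
- handle_b: The blue catch's other tab, nearer the gate's free end; origin at its foot, 111 mm above the bench.
- gate (a joint): Wire gate, 198 wide, in the case's front. 0 = shut; grows as its right end swings towards the robot about the upright hinge at the case's left front corner (clockwise from above); 1.57 = square to the front, stop 1.75. A spring closes it (1 to 2 N at the blue catch). Detent from 0.3 to 1.0 rad (up to 4 N more); let go when wide, it springs back to 1.0.
- gate_hinge (a point): Point on the gate's upright hinge line, at the case's left front corner, 130 mm above the bench.
- tin_a: Sample tin, metal, 48 diameter, 70 high, origin at the centre of its underside; stands in the case at the left. Leave alone.
- tin_b: Sample tin like tin_a, in the middle of the case. Leave alone.
- tin_c: Sample tin like tin_a, at the right in the case. Leave alone.
- tin_d: Sample tin like tin_a, standing on the bench to the right of the case. Leave alone.
- bowl: Lime green bowl, 150 diameter, 60 high, on the bench to the left; origin under its centre. Leave alone.
- canister: White canister with blue cap, 100 x 120, 226 high, on the bench to the left; origin under its centre. Leave alone.
- brush: Wooden brush 190 long lying on the bench to the right. Leave alone.
- jar: Amber jar, 64 diameter, 100 high, on the bench to the right; origin under its centre. Leave alone.

How it is judged:
By the outcome, as a careful person would: the job done as asked, in the order asked, and still so for the second after the job is handed in, while the arm keeps its last pose, push and grip.
It also fails if it takes over 64 s, if anything falls off the work surface, if the arm or the gripper's body presses on something with over 40 N, if the wrist force passes 120 N, or if a joint passes its speed limit or range.

### The arm

A 6-joint arm with a two-finger parallel gripper is mounted at the origin on the work surface. World frame = base frame: x ahead of the robot, y to its left, z up, the work surface at z = 0. Lengths are in m, angles in rad, forces in N, time in s.
With the tool pointing down it reaches from about 0.3 to 0.875 m from the base axis. Payload 6.4 kg.
Tool frame: the origin (TCP) lies on the mounting face of the last link; the fingertips stand 173 mm ahead of it and the grasp point (between the pads) lies 155 mm ahead of it (ctrl.tip_reach is the distance from the TCP to the fingertips, in m); z points along the fingers, y is the line along which they close (so a half turn about z gives the same grasp; the last joint's range is limited). The gripper opens to 85 mm and grips with 20 to 120 N. Pads are 22 mm wide; open, the fingers measure 114 mm over their backs; the gripper's body (76 mm by 85 mm) begins 54 mm behind the grasp point. The pads swing forward as they close: fully open they stand 13 mm farther back than shut.
Start: joints at [0.992, 0.181, 1.607, -0, 1.354, -0.206], TCP at [0.209, 0.536, 0.405] pointing down, gripper open.
Joint ranges: [-2.99, 2.99], [-0.89, 2.07], [0.3, 2.58], [-1.14, 4.28], [0, 2.63], [-3.12, 3.12]. Speed limits (rad/s): [2.57, 2.57, 3.01, 3.14, 3.14, 3.14].

### API

Orientations are given as a unit quaternion [w, x, y, z].
In Python, from bench import ctrl gives the robot as it stands.
- The arm moves only by the shell command python3 -m pendant 'ROWS'. ROWS is JSON, a list that holds one entry, the list of rows, each a list of 7 numbers: the opening, from 0 (shut) to 1 (fully open), then the shift along the tool's x, y, z in mm, then the turn, a rotation vector about the tool's x, y, z in rad. A call has 1 to 5 rows; each row is the pose to reach, as a shift and turn from the pose commanded when the call began, along the tool's axes at that moment; what a row does not reach only later rows make up. A row lasts 1/12 s, in which the tool goes at most 41.7 mm and 7.16 degrees, less where a joint would pass 70% of its speed; a pose out of reach is approached as far as the arm can. A call with a gripper value outside its range is refused whole. The fingers move at their own pace and stop on an object; the grip force is fixed at half the most. Time passes only in rows, so rows that repeat a pose let the fingers close. It gives the time, the measured TCP pose, the force, the opening and the grip force at its end, in the units of the state.
- ctrl.get_obs(): the state, without advancing time (a new reading comes with each control period).
- ctrl.camera(name): name is "side" or "top"; returns the picture (384x512x3 uint8, red, green, blue); there is no depth.
- ctrl.camera_params(name): a dict with "mtx" (3x3 intrinsics, pixels), "distortion" ([k1, k2, p1, p2, k3] as OpenCV has them; the pictures are not rectified), "world_from_camera" (4x4, takes a point from camera to world coordinates). Camera axes: x right, y down, z forward; pixel columns grow to the right and rows downward; lengths in m; the calibration is good to about 2 mm. A picture is of the moment at which its call begins. camera_params takes no time and is no camera call.
- ctrl.hand_in(): hands the job in; it is judged then, once.
Trained networks look in the newest picture that a camera, given by its name, has taken for a name from the list of things; names that differ only in an ending like _2 or _b are one class to them, and where a whole thing is asked for, a point or a joint stands for the part that bears it (a point fixed in the world has none). Each returns a list of dicts, best first, with "confidence" (0 to 1); they miss things now and then, are a little off and sometimes report something else, mostly with a low value. They report only what shows in the picture. A call takes as long as a camera call.
- ctrl.boxes_of(camera, name): "point" ([column, row] as shares, 0 to 1, of the picture: columns of its width, rows of its height, amid what is visible of it).
The state is a dict: "time_s": time; "q": joint angles; "dq": joint speeds; "joint_efforts": joint torques, N m; "eef_pos": TCP position; "eef_rot": TCP orientation; "wrist_force": force on the tool from outside, world axes, zero at the start; "torque": the same for the moment, N m; "opening": opening from 0.0 (shut) to 1.0 (fully open); "grasp_force": force on a finger pad.
Only numpy, scipy, OpenCV 4.12 (cv2) and the standard library are available. Lean on these libraries where they do the work, as an engineer would, in place of code of your own. Each camera call takes 0.05 s, during which the arm holds its last target. There are 200 camera calls.

## Working session

There is one attempt and no reset: what is moved stays moved. The work goes in short steps, Python scripts to look and compute and a shell command to move; the robot and the scene stay as the last step left them, time stands still between calls to the robot, and variables do not carry over. Pictures are saved under pics/ and viewed, at most 10 in all, crops included, and the job is handed in when it is done.

```bash
ls; mkdir -p pics; cat > h.py <<'E'
import numpy as np, cv2
from bench import ctrl
from scipy.spatial.transform import Rotation as R
def pic(n,f):
    im=ctrl.camera(n); cv2.imwrite('pics/'+f,im[:,:,::-1]); return im
def ray(n,uv):
    p=ctrl.camera_params(n); K=np.array(p['mtx']);d=np.array(p['distortion']);T=np.array(p['world_from_camera'])
    x=cv2.undistortPoints(np.array([[uv]],float),K,d)[0,0]
    return T[:3,3],T[:3,:3]@np.array([x[0],x[1],1])
def atz(n,uv,z):
    o,d=ray(n,uv); return o+d*(z-o[2])/d[2]
def proj(n,P):
    p=ctrl.camera_params(n); K=np.array(p['mtx']);d=np.array(p['distortion']);T=np.linalg.inv(np.array(p['world_from_camera']))
    return cv2.projectPoints(np.atleast_2d(P).astype(float),cv2.Rodrigues(T[:3,:3])[0],T[:3,3],K,d)[0][:,0]
def pose():
    o=ctrl.get_obs(); q=np.array(o['eef_rot']); return np.array(o['eef_pos']),R.from_quat(q[[1,2,3,0]]),o
E
python3 - <<'E'
from h import *
np.set_printoptions(precision=3,suppress=True)
for n in ('side','top'):
    pic(n,n+'0.png'); print(n,np.array(ctrl.camera_params(n)['world_from_camera']))
    for k,z in (('lever_tip',.184),('lid_tab',.14),('case',.1),('tin_d',.035),('bowl',.03),('canister',.1),('jar',.05),('brush',.01)):
        for b in ctrl.boxes_of(n,k)[:2]:
            uv=np.array(b['point'])*[512,384]; print(k,b['confidence'],uv,atz(n,uv,z))
p,r,o=pose();print(p,r.as_matrix(),o['opening'],o['time_s'])
E
```

```text
pics
side [[ 0.306 -0.624  0.719 -0.277]
 [-0.952 -0.189  0.241 -0.321]
 [-0.014 -0.758 -0.652  0.896]
 [ 0.     0.     0.     1.   ]]
lid_tab 0.98 [228.403 170.419] [0.638 0.107 0.14 ]
case 0.73 [232.294 168.499] [0.701 0.12  0.1  ]
case 0.72 [236.595 181.402] [0.634 0.077 0.1  ]
tin_d 0.7 [371.098 243.494] [ 0.537 -0.415  0.035]
tin_d 0.59 [231.578 201.485] [0.593 0.085 0.035]
bowl 0.93 [166.912 173.491] [0.68  0.402 0.03 ]
bowl 0.29 [233.114 200.986] [0.603 0.083 0.03 ]
canister 0.87 [132.71  196.109] [0.454 0.393 0.1  ]
jar 0.56 [373.402 219.11 ] [ 0.635 -0.412  0.05 ]
jar 0.51 [267.315 179.482] [ 0.736 -0.007  0.05 ]
brush 0.64 [354.816 282.701] [ 0.39  -0.385  0.01 ]
brush 0.16 [131.277 196.915] [0.53  0.477 0.01 ]
top [[-0.006 -0.99   0.142  0.4  ]
 [-1.     0.007  0.008 -0.047]
 [-0.009 -0.142 -0.99   1.275]
 [ 0.     0.     0.     1.   ]]
lever_tip 0.66 [253.389 171.494] [ 0.612 -0.03   0.184]
lever_tip 0.65 [218.214 190.118] [0.557 0.073 0.184]
lid_tab 0.63 [210.483 163.2  ] [0.648 0.103 0.14 ]
lid_tab 0.21 [193.997 189.197] [0.567 0.152 0.14 ]
case 0.82 [213.299 166.195] [0.647 0.099 0.1  ]
tin_d 0.69 [370.586 203.789] [ 0.529 -0.417  0.035]
tin_d 0.39 [222.976 188.89 ] [0.583 0.074 0.035]
bowl 0.6 [133.325 167.117] [0.661 0.382 0.03 ]
canister 0.7 [124.518 227.597] [0.452 0.379 0.1  ]
canister 0.38 [133.222 166.195] [0.649 0.359 0.1  ]
jar 0.92 [371.917 184.013] [ 0.594 -0.42   0.05 ]
brush 0.63 [358.093 243.994] [ 0.397 -0.376  0.01 ]
[0.209 0.536 0.405] [[-0.931  0.364  0.   ]
 [ 0.364  0.931 -0.   ]
 [-0.    -0.    -1.   ]] 1.0003963719282745 0.9
```

```bash
python3 - <<'E'
import cv2
a=cv2.imread('pics/top0.png')[100:260,140:300]; b=cv2.imread('pics/side0.png')[90:250,150:310]
import numpy as np
cv2.imwrite('pics/v0.png',cv2.resize(np.hstack([a,b]),(800,400),interpolation=cv2.INTER_CUBIC))
E
```

```text
(no output)
```

View pics/v0.png

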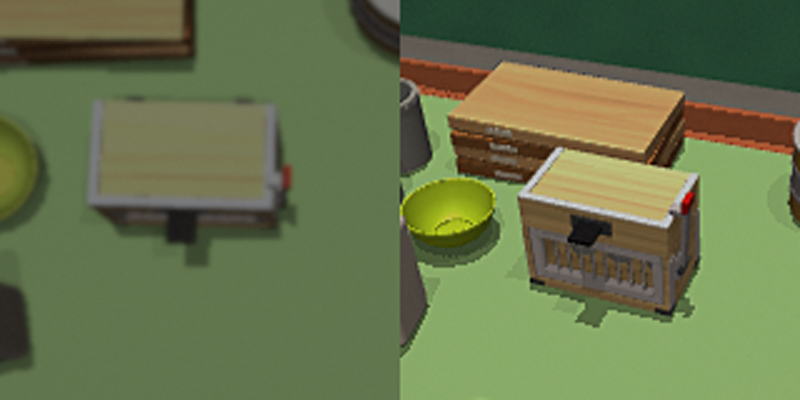

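View pics/top0.png

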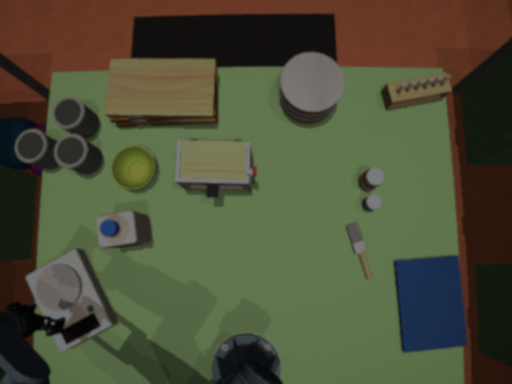

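View pics/side0.png

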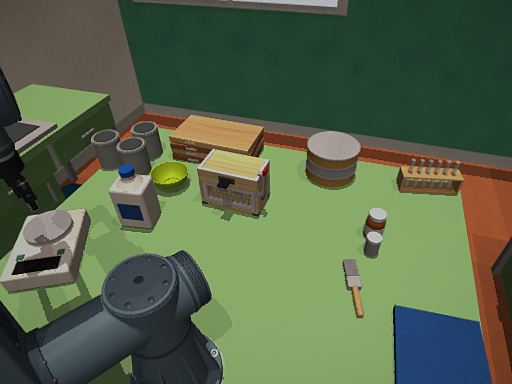

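The top view shows the case with its lid shut at about columns 176–250, rows 140–183. The black tab is near (212,190) and the red lever tip near (254,171). The side view shows the same case with its lid corners at about (199,168), (257,179), (269,159) and (214,150). I'll fit the case pose to these points.

```bash
cat > fit0.py <<'E'
from h import *
from scipy.optimize import least_squares
np.set_printoptions(precision=4,suppress=True)
def red(n):
    im=cv2.imread(f'pics/{n}0.png').astype(int); b,g,r=im[...,0],im[...,1],im[...,2]
    m=(r>110)&(g<.45*r)&(b<.45*r); m[:155]=0; m[182:]=0; m[:,:245]=0; m[:,275:]=0
    ys,xs=np.nonzero(m); return [xs.mean(),ys.mean()],len(xs)
rt,rs=red('top'),red('side'); print(rt,rs)
H=.162
M={'top':[((-65,112,H),(176.8,182.8)),((-65,-112,H),(250,178.8)),((65,112,H),(179.2,140)),((65,-112,H),(250,141.2))],
'side':[((-65,112,H),(198.8,168)),((-65,-112,H),(257.2,178.8)),((65,-112,H),(269.2,159.2)),((65,112,H),(214,150))]}
def W(p,c):
    x,y,t=p; return np.array([x+np.cos(t)*c[0]/1e3-np.sin(t)*c[1]/1e3,y+np.sin(t)*c[0]/1e3+np.cos(t)*c[1]/1e3,c[2]])
def res(p):
    return np.concatenate([proj(n,W(p,c))[0]-uv for n in M for c,uv in M[n]])
s=least_squares(res,[.65,.1,0],loss='soft_l1'); print(s.x,res(s.x).reshape(-1,2))
def tri(a,b):
    A=[];B=[]
    for n,uv in (('top',a),('side',b)):
        o,d=ray(n,uv); d=d/np.linalg.norm(d); P=np.eye(3)-np.outer(d,d); A.append(P);B.append(P@o)
    return np.linalg.lstsq(np.vstack(A),np.hstack(B),rcond=None)[0]
print('tip',tri(rt[0],rs[0]),atz('top',rt[0],.184),atz('side',rs[0],.184))
print('tab',tri((210.5+1,190),(228.4,170.4)),W(s.x,(-91,0,.14)),proj('top',W(s.x,(-91,0,.14))),proj('side',W(s.x,(-91,0,.14))))
E
python3 fit0.py; python3 - <<'E'
import cv2,numpy as np
a=cv2.imread('pics/top0.png')[130:205,165:265]; b=cv2.imread('pics/side0.png')[140:215,187:287]
cv2.imwrite('pics/v1.png',np.hstack([cv2.resize(x,(400,300),interpolation=cv2.INTER_NEAREST) for x in (a,b)]))
E
```

```text
([np.float64(nan), np.float64(nan)], 0) ([np.float64(264.8333333333333), np.float64(168.66666666666666)], 12)
[ 0.6516  0.0898 -0.0062] [[-0.3516 -1.214 ]
 [ 0.7462  2.6831]
 [-1.3299 -0.2184]
 [ 0.8695 -1.7602]
 [-1.6086  1.0107]
 [ 0.9641  2.1023]
 [ 0.498  -0.0101]
 [-1.4573 -0.9474]]
 ** On entry to DLASCL parameter number  4 had an illegal value
 ** On entry to DLASCL parameter number  4 had an illegal valuefit0.py:7: RuntimeWarning: Mean of empty slice.
  ys,xs=np.nonzero(m); return [xs.mean(),ys.mean()],len(xs)
  ret = ret.dtype.type(ret / rcount)
Traceback (most recent call last):
  File "fit0.py", line 22, in <module>
    print('tip',tri(rt[0],rs[0]),atz('top',rt[0],.184),atz('side',rs[0],.184))
                ~~~^^^^^^^^^^^^^
  File "fit0.py", line 21, in tri
    return np.linalg.lstsq(np.vstack(A),np.hstack(B),rcond=None)[0]
           ~~~~~~~~~~~~~~~^^^^^^^^^^^^^^^^^^^^^^^^^^^^^^^^^^^^^^
numpy.linalg.LinAlgError: SVD did not converge in Linear Least Squares
```

View pics/v1.png

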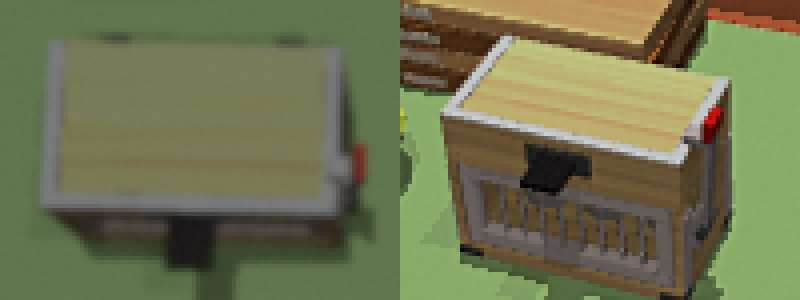

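In the zoomed crops the lid corners are clearer. In the top view they are about (175.5,182), (249.5,183.5), (178,140.5) and (250,142), and the red tip is at (254.5,170.5).

```bash
cat > patch.py <<'E'
s=open('fit0.py').read()
a=s.index("M={"); b=s.index("def W")
s=s[:a]+"""M={'top':[((-65,112,H),(175.2,181.4)),((-65,-112,H),(249.2,183.2)),((65,112,H),(177.7,140)),((65,-112,H),(249.7,141.4)),((-107,0,.142),(212,196.5))],
'side':[((-65,112,H),(197.4,168)),((-65,-112,H),(258,180.4)),((65,-112,H),(269.2,159.7)),((65,112,H),(214.2,149.2))]}
"""+s[b:]
s=s.replace("rt,rs=red('top'),red('side'); print(rt,rs)","rt,rs=((254.3,170.2),0),((264.6,171),0)")
open('fit0.py','w').write(s)
E
python3 patch.py; python3 fit0.py
```

```text
[ 0.6501  0.0918 -0.0313] [[ 0.0893 -0.2587]
 [ 0.3254 -0.3097]
 [ 0.0869 -0.6354]
 [ 1.0421 -0.5921]
 [ 0.4788  0.2187]
 [-0.9616  0.605 ]
 [-1.2869  1.0702]
 [ 0.043   0.1399]
 [-1.5864 -0.3493]]
tip [ 0.6163 -0.0338  0.1837] [ 0.6159 -0.0329  0.184 ] [ 0.6163 -0.0348  0.184 ]
tab [0.5587 0.0812 0.2029] [0.5592 0.0947 0.14  ] [[212.78   191.5961]] [[223.2084 184.4717]]
```

```bash
cat >> h.py <<'E'
C=(.6501,.0918,-.0313)
def wc(p): # world -> case mm
    Rz=R.from_euler('z',C[2]); return Rz.inv().apply(np.array(p)-[C[0],C[1],0])*1e3
def st():
    np.set_printoptions(precision=3,suppress=True)
    p,r,o=pose(); rc=R.from_euler('z',C[2]).inv()*r
    tip=p+r.apply([0,0,.173])
    print('tip_case',wc(tip).round(1),'grasp',wc(p+r.apply([0,0,.155])).round(1),'toolx',rc.as_matrix()[:,0],'toolz',rc.as_matrix()[:,2],'open',round(o['opening'],3),'gf',round(o['grasp_force'],1),'F',np.array(o['wrist_force']).round(1),'t',round(o['time_s'],2),'q',np.array(o['q']))
E
python3 -m pendant '[[[0,0,0,0,0,0,-0.12],[0,0,0,0,0,0,-0.24],[0,0,0,0,0,0,-0.342],[0,0,0,0,0,0,-0.342]]]' >/dev/null
for i in 1 2 3 4; do python3 -m pendant '[[[0,-106,-129,0,0,0,0],[0,-106,-129,0,0,0,0],[0,-106,-129,0,0,0,0],[0,-106,-129,0,0,0,0],[0,-106,-129,0,0,0,0]]]'; done
python3 -c "from h import *; st()"
```

```text
time_s: 1.65
eef_pos: [0.3151, 0.399, 0.4048]
eef_rot: [0.001, 0.02, 1.0, -0.001]
wrist_force: [0.5, 0.2, -0.6]
opening: -0.0
grasp_force: 0.0
time_s: 2.07
eef_pos: [0.4171, 0.2665, 0.4051]
eef_rot: [0.001, 0.02, 1.0, -0.001]
wrist_force: [0.5, 0.3, 0.7]
opening: 0.004
grasp_force: 0.0
time_s: 2.48
eef_pos: [0.5187, 0.1343, 0.405]
eef_rot: [0.001, 0.02, 1.0, -0.001]
wrist_force: [-0.2, 0.3, 0.6]
opening: -0.003
grasp_force: 0.0
time_s: 2.9
eef_pos: [0.6204, 0.0017, 0.4042]
eef_rot: [0.001, 0.019, 1.0, -0.001]
wrist_force: [-0.5, 0.4, 1.2]
opening: -0.0
grasp_force: 0.0
tip_case [-26.5 -91.4 231.2] grasp [-26.6 -91.4 249.2] toolx [-1.     0.007 -0.002] toolz [ 0.002 -0.002 -1.   ] open -0.0 gf 0.0 F [-0.5  0.4  1.2] t 2.9 q [-0.188  0.28   1.488 -0.002  1.371 -1.72 ]
```

```bash

python3 -m pendant '[[[0,3,6,28,0,0,0],[0,3,6,55,0,0,0],[0,3,6,55,0,0,0]]]'
python3 -m pendant '[[[0,0,-10,0,0,0,0],[0,0,-20,0,0,0,0],[0,0,-30,0,0,0,0],[0,0,-45,0,0,0,0],[0,0,-60,0,0,0,0]]]'
python3 -m pendant '[[[0,0,-15,4,0,0,0],[0,0,-30,8,0,0,0],[0,0,-45,8,0,0,0],[0,0,-45,8,0,0,0],[0,0,-45,8,0,0,0]]]'
python3 -m pendant '[[[0,0,0,-60,0,0,0],[0,0,0,-60,0,0,0],[0,60,60,-60,0,0,0],[0,60,60,-60,0,0,0],[0,60,60,-60,0,0,0]]]'
python3 - <<'E'
from h import *
st()
a=pic('top','top1.png'); b=pic('side','side1.png')
v=np.hstack([cv2.resize(x[:,:,::-1],(400,300),interpolation=cv2.INTER_NEAREST) for x in (a[130:205,180:280],b[140:215,187:287])])
cv2.imwrite('pics/v2.png',v)
for n in ('top','side'):
    for k in ('lever_tip','lid_tab'):
        for x in ctrl.boxes_of(n,k)[:2]: print(n,k,x['confidence'],np.array(x['point'])*[512,384])
E
```

```text
time_s: 3.15
eef_pos: [0.6125, 0.0138, 0.3436]
eef_rot: [-0.005, 0.017, 1.0, 0.001]
wrist_force: [-0.9, 0.6, -1.5]
opening: -0.002
grasp_force: 0.0
time_s: 3.57
eef_pos: [0.6129, -0.0488, 0.3514]
eef_rot: [0.001, 0.016, 1.0, -0.0]
wrist_force: [0.5, -0.7, 0.2]
opening: 0.001
grasp_force: 0.0
time_s: 3.98
eef_pos: [0.6111, -0.0935, 0.3414]
eef_rot: [-0.0, 0.017, 1.0, 0.0]
wrist_force: [-0.0, -0.2, 0.0]
opening: 0.002
grasp_force: 0.0
time_s: 4.4
eef_pos: [0.5492, -0.0256, 0.4006]
eef_rot: [-0.003, 0.014, 1.0, 0.002]
wrist_force: [0.9, -0.1, -0.6]
opening: 0.0
grasp_force: 0.0
tip_case [ -98.1 -119.9  227.6] grasp [ -98.  -120.   245.6] toolx [-1.    -0.004  0.005] toolz [-0.005  0.003 -1.   ] open 0.0 gf 0.0 F [ 0.9 -0.1 -0.6] t 4.4 q [-0.263  0.13   1.673  0.002  1.344 -1.807]
top lever_tip 0.42 [284.877 179.597]
top lid_tab 0.62 [190.72  159.514]
side lever_tip 0.73 [278.016 200.986]
side lid_tab 0.7 [132.301 198.797]
side lid_tab 0.58 [229.12  170.611]
```

View pics/v2.png

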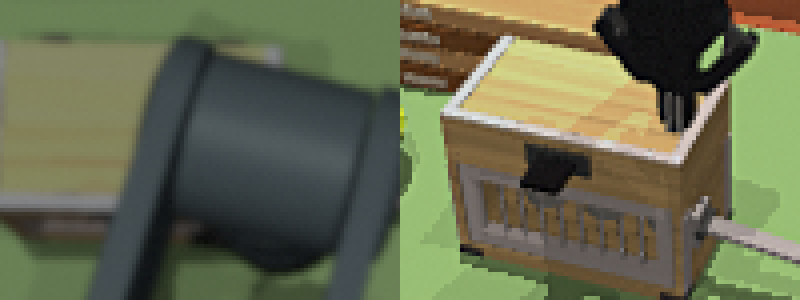

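The lever now hangs level at its stop, visible in the side crop from about (700,220) to the right edge, and the finger is clear of the lid. Next is the lid tab.

```bash

python3 -m pendant '[[[0.75,-7,40,0,0,0,0],[0.75,-7,80,10,0,0,0],[0.75,-7,120,20,0,0,0],[0.75,-7,120,45,0,0,0],[0.75,-7,120,45,0,0,0]]]' >/dev/null
python3 -m pendant '[[[0.75,0,0,0,0,0,0]]]' >/dev/null
python3 - <<'E'
from h import *
st()
a=pic('side','side2.png')
cv2.imwrite('pics/v3.png',cv2.resize(a[120:230,160:300,::-1],(700,550),interpolation=cv2.INTER_CUBIC))
E
```

```text
tip_case [-86.7  -5.5 182.2] grasp [-86.7  -5.5 200.2] toolx [-1.    -0.001  0.004] toolz [-0.004 -0.    -1.   ] open 0.751 gf 0.0 F [-0.1  0.5  1. ] t 5.2 q [-0.051  0.221  1.663 -0.001  1.261 -1.591]
```

View pics/v3.png

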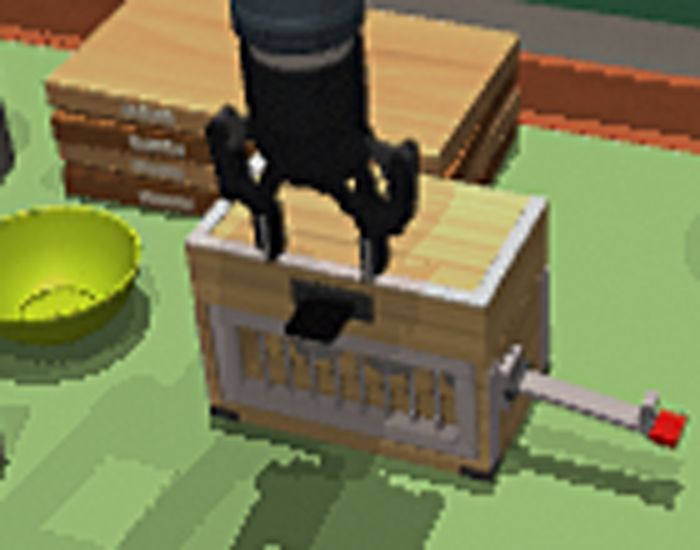

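The fingers straddle the tab column, with their tips near (270,250) and (375,270) and the tab near (320,315). The lever is fully out, with its red tip at (667,428). Next I lower and pinch.

```bash

python3 -m pendant '[[[0.75,5,4,15,0,0,0],[0.75,5,4,35,0,0,0],[0.75,5,4,52,0,0,0],[0.75,5,4,62,0,0,0],[0.75,5,4,62,0,0,0]]]'
python3 -m pendant '[[[0.2,0,0,0,0,0,0],[0.2,0,0,0,0,0,0],[0.2,0,0,0,0,0,0],[0.2,0,0,0,0,0,0],[0.2,0,0,0,0,0,0]]]' 
python3 - <<'E'
from h import *
st()
r=np.hypot(156,30);a=np.arctan2(30,156)
for t in np.arange(.1,1.66,.1): print(round(t,1), 'x',round(-(156-r*np.cos(a+t))), 'z',round(-(r*np.sin(a+t)-30)),end=' | ')
E
```

```text
time_s: 5.67
eef_pos: [0.5589, 0.0922, 0.2935]
eef_rot: [-0.001, 0.016, 1.0, -0.0]
wrist_force: [0.1, -0.2, 0.1]
opening: 0.751
grasp_force: 0.0
time_s: 6.08
eef_pos: [0.5597, 0.0959, 0.2973]
eef_rot: [0.002, 0.015, 1.0, 0.003]
wrist_force: [-1.9, 14.8, 4.7]
opening: 0.403
grasp_force: 59.7
tip_case [-89.9   2.2 124.3] grasp [-90.    2.1 142.3] toolx [-1.    -0.    -0.004] toolz [ 0.004  0.006 -1.   ] open 0.403 gf 59.7 F [-1.9 14.8  4.7] t 6.08 q [-0.041  0.283  1.716  0.006  1.139 -1.583]
0.1 x -4 z -15 | 0.2 x -9 z -30 | 0.3 x -16 z -45 | 0.4 x -24 z -58 | 0.5 x -33 z -71 | 0.6 x -44 z -83 | 0.7 x -56 z -93 | 0.8 x -69 z -103 | 0.9 x -83 z -111 | 1.0 x -97 z -117 | 1.1 x -112 z -123 | 1.2 x -127 z -126 | 1.3 x -143 z -128 | 1.4 x -159 z -129 | 1.5 x -175 z -128 | 1.6 x -191 z -125 |
```

```bash

python3 -m pendant '[[[0.2,0,4,0,0,0,0],[0.2,-2,4,-8,0,0,0],[0.2,-4,4,-15,0,0,0],[0.2,-6,4,-22,0,0,0],[0.2,-9,4,-30,0,0,0]]]' | grep -A9 force
python3 -m pendant '[[[0.2,-3,0,-8,0,0,0],[0.2,-7,0,-15,0,0,0],[0.2,-11,0,-22,0,0,0],[0.2,-15,0,-28,0,0,0],[0.2,-15,0,-28,0,0,0]]]'
python3 -c "from h import *; st()"
```

```text
wrist_force: [5.7, -2.1, -10.1]
opening: 0.403
grasp_force: 60.6
time_s: 6.92
eef_pos: [0.5838, 0.0964, 0.3541]
eef_rot: [0.0, 0.016, 1.0, -0.0]
wrist_force: [0.6, -4.8, -2.3]
opening: 0.405
grasp_force: 61.5
tip_case [-66.2   2.4 181.1] grasp [-66.2   2.4 199.1] toolx [-1.     0.    -0.001] toolz [ 0.001 -0.001 -1.   ] open 0.405 gf 61.5 F [ 0.6 -4.8 -2.3] t 6.92 q [-0.037  0.265  1.612 -0.001  1.264 -1.576]
```

```bash

python3 -m pendant '[[[0.2,-9,0,-13,0,0,0],[0.2,-20,0,-25,0,0,0],[0.2,-32,0,-35,0,0,0],[0.2,-45,0,-45,0,0,0],[0.2,-59,0,-53,0,0,0]]]' | grep force
python3 -m pendant '[[[0.2,-14,0,-6,0,0,0],[0.2,-29,0,-12,0,0,0],[0.2,-44,0,-15,0,0,0],[0.2,-60,0,-17,0,0,0],[0.2,-60,0,-17,0,0,0]]]'|grep force
python3 -m pendant '[[[0.2,-16,0,-1,0,0,0],[0.2,-32,0,0,0,0,0],[0.2,-48,0,3,0,0,0],[0.2,-54,0,4,0,0,0],[0.2,-54,0,4,0,0,0]]]'
python3 -c "from h import *; st()"
```

```text
wrist_force: [-3.3, -4.4, -7.9]
grasp_force: 60.5
wrist_force: [1.1, -4.8, -1.7]
grasp_force: 60.4
time_s: 8.17
eef_pos: [0.7565, 0.0921, 0.4193]
eef_rot: [0.001, 0.015, 1.0, 0.001]
wrist_force: [1.0, 0.5, -1.0]
opening: 0.199
grasp_force: 0.0
tip_case [106.7   3.8 246.3] grasp [106.6   3.8 264.3] toolx [-1.    -0.001 -0.002] toolz [ 0.002  0.001 -1.   ] open 0.199 gf 0.0 F [ 1.   0.5 -1. ] t 8.17 q [-0.034  0.589  1.035  0.001  1.515 -1.575]
```

```bash

python3 - <<'E'
from h import *
a=pic('side','side3.png'); b=pic('top','top3.png')
cv2.imwrite('pics/v4.png',np.hstack([cv2.resize(x[:,:,::-1],(400,400),interpolation=cv2.INTER_CUBIC) for x in (a[110:220,180:290],b[110:220,160:270])]))
E
```

```text
(no output)
```

View pics/v4.png

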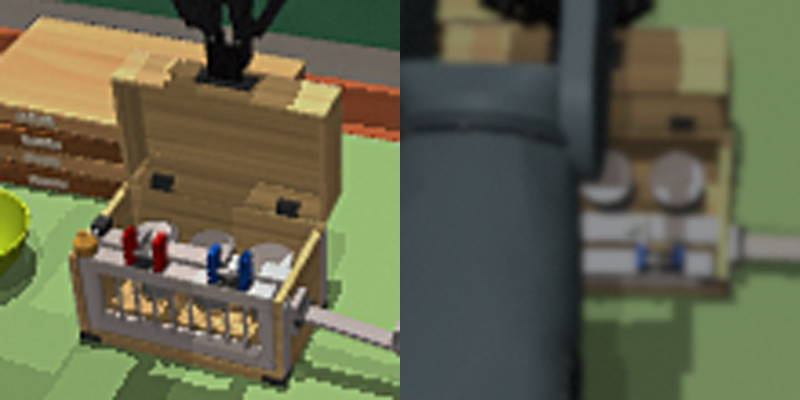

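The lid now stands about upright and the gripper has slid off the tab near (225,75). Red tabs show near (145,250) and blue tabs near (230,267) in the left crop. I'll check the lid angle by projection.

```bash

python3 - <<'E'
from h import *
np.set_printoptions(precision=1,suppress=True)
Rz=R.from_euler('z',C[2])
cw=lambda c: Rz.apply(np.array(c)/1e3)+[C[0],C[1],0]
for t in (1.2,1.35,1.5,1.6,1.7):
    out=[]
    for x,y,z in ((-65,-112,110),(-65,-112,162),(-65,112,110)):
        v=np.array([x-65,z-110]); c,s=np.cos(t),np.sin(t)
        # rotate: shut dir -x goes to +z
        X=65+v[0]*c+v[1]*s; Z=110-v[0]*s+v[1]*c
        out.append((proj('side',cw((X,y,Z)))[0]-[180,110])*3.636)
    print(t,*out)
for n in ('side','top'):
  for k in ('lock_mid','handle','handle_mid','handle_b'):
    print(n,k,[(x['confidence'],(np.array(x['point'])*[512,384]).round(1)) for x in ctrl.boxes_of(n,k)[:3]])
E
```

```text
1.2 [308.2 148.1] [325.  103.9] [ 90.1 107.2]
1.35 [314.7 132.3] [332.   94.3] [98.  92.5]
1.5 [321.4 119. ] [338.6  88.1] [106.4  80.2]
1.6 [325.8 111.7] [342.8  85.7] [112.1  73.5]
1.7 [330.1 105.7] [346.6  84.9] [117.9  68.1]
side lock_mid [(0.88, array([226.9, 188.9])), (0.58, array([242.8, 148.5]))]
side handle []
side handle_mid [(0.64, array([225.1, 188.3])), (0.58, array([375., 219.]))]
side handle_b []
top lock_mid [(0.59, array([226.2, 183.5]))]
top handle [(0.4, array([225.3, 176.3]))]
top handle_mid [(0.64, array([232.9, 182.4]))]
top handle_b [(0.4, array([225.3, 176.3]))]
```

```bash

python3 -m pendant '[[[0.2,0,0,-35,0,0,0],[0.2,0,0,-65,0,0,0],[0,30,-2,-65,0,0,0],[0,52,-4,-65,0,0,0],[0,52,-4,-65,0,0,0]]]' |grep force
python3 -m pendant '[[[0,0,0,30,0,0,0],[0,0,0,58,0,0,0],[0,0,0,58,0,0,0],[0,-10,0,58,0,0,0],[0,-20,0,58,0,0,0]]]' |grep force
python3 -m pendant '[[[0,-6,0,0,0,0,0],[0,-12,0,0,0,0,0],[0,-18,0,0,0,0,0],[0,-18,0,0,0,0,0]]]' |grep force
python3 -c "from h import *; st()"
python3 -m pendant '[[[0,30,0,0,0,0,0],[0,30,0,-50,0,0,0],[0,60,80,-100,0,0,0],[0,100,120,-100,0,0,0],[0,180,150,-100,0,0,0]]]' |grep force
python3 -m pendant '[[[0,70,20,0,0,0,0],[0,70,20,0,0,0,0],[0,70,20,0,0,0,0]]]' |grep force
python3 - <<'E'
from h import *
st()
a=pic('side','side4.png'); b=pic('top','top4.png')
cv2.imwrite('pics/v5.png',np.hstack([cv2.resize(x[:,:,::-1],(400,400),interpolation=cv2.INTER_NEAREST) for x in (a[130:210,195:275],b[125:205,175:255])]))
E
```

```text
wrist_force: [-0.3, -1.0, 0.2]
grasp_force: 0.0
wrist_force: [-1.3, -0.4, -0.7]
grasp_force: 1.0
wrist_force: [-0.0, -0.3, 0.3]
grasp_force: 0.0
tip_case [ 92.8  -1.1 252.7] grasp [ 92.8  -1.1 270.7] toolx [-1. -0. -0.] toolz [ 0.  0. -1.] open 0.002 gf 0.0 F [-0.  -0.3  0.3] t 9.83 q [-0.041  0.552  1.077  0.     1.512 -1.58 ]
wrist_force: [0.6, 1.1, -0.9]
grasp_force: 0.0
wrist_force: [1.1, -0.3, -0.6]
grasp_force: 0.0
tip_case [-80.  111.2 338.8] grasp [-80.  111.2 356.8] toolx [-1.    -0.005 -0.   ] toolz [ 0.     0.001 -1.   ] open 0.002 gf 0.0 F [ 1.1 -0.3 -0.6] t 10.5 q [ 0.149  0.191  1.381  0.001  1.569 -1.395]
```

View pics/v5.png

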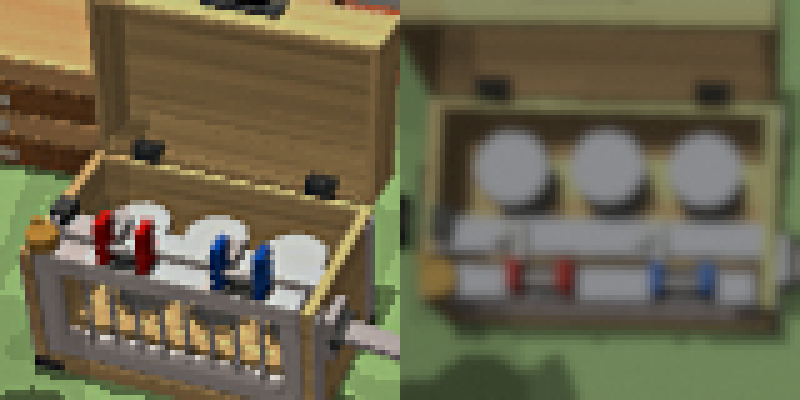

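The lid is upright and the gate's top rail is visible. In the top crop the red tabs are at (514,277) and (564,277), and the blue tabs at (658,277) and (706,277). Colour segmentation gives the exact positions.

```bash
cat > tabs.py <<'E'
from h import *
np.set_printoptions(precision=1,suppress=True)
import sys
def seg(n,f,box):
    hsv=cv2.cvtColor(cv2.imread('pics/'+f),cv2.COLOR_BGR2HSV).astype(int); h,s,v=hsv[...,0],hsv[...,1],hsv[...,2]
    x0,x1,y0,y1=box; out={}
    for k,m in (('red',((h<8)|(h>172))&(s>110)&(v>50)),('blue',(h>100)&(h<130)&(s>90)&(v>40))):
        mm=np.zeros(m.shape,np.uint8); mm[y0:y1,x0:x1]=m[y0:y1,x0:x1]
        c,l,stt,cen=cv2.connectedComponentsWithStats(mm,connectivity=4)
        out[k]=sorted([(cen[i].round(1).tolist(),int(stt[i][4])) for i in range(1,c) if stt[i][4]>=4])
    return out
def tri(a,b):
    A=[];B=[]
    for n,uv in (('top',a),('side',b)):
        o,d=ray(n,uv); d=d/np.linalg.norm(d); P=np.eye(3)-np.outer(d,d); A.append(P);B.append(P@o)
    return np.linalg.lstsq(np.vstack(A),np.hstack(B),rcond=None)[0]
if __name__=='__main__':
    t=seg('top','top4.png',(180,245,165,195)); s=seg('side','side4.png',(200,255,165,195)); print(t,s)
    for k in t:
        T=np.mean([x[0] for x in t[k]],0);S=np.mean([x[0] for x in s[k]],0)
        print(k,'tri',wc(tri(T,S)),'top@.14',wc(atz('top',T,.14)),'side@.13',wc(atz('side',S,.13)), [wc(atz('top',x[0],.14)) for x in t[k]],[wc(atz('side',x[0],.13)) for x in s[k]])
E
python3 tabs.py
```

```text
{'red': [([197.3, 179.5], 12), ([207.2, 179.6], 21)], 'blue': [([225.7, 180.0], 11), ([235.9, 180.5], 16)]} {'red': [([215.0, 176.9], 32), ([223.2, 179.4], 33)], 'blue': [([238.1, 182.3], 29), ([246.8, 184.3], 32)]}
red tri [-52.4  35.  129.5] top@.14 [-54.5  34.  140. ] side@.13 [-52.7  34.  130. ] [array([-54.7,  49.3, 140. ]), array([-54.3,  18.7, 140. ])] [array([-50.9,  50.8, 130. ]), array([-54.6,  17.4, 130. ])]
blue tri [-52.5 -53.5 129.3] top@.14 [-54.6 -53.8 140. ] side@.13 [-53.1 -54.5 130. ] [array([-54.2, -38.1, 140. ]), array([-55. , -69.4, 140. ])] [array([-52.8, -38.2, 130. ]), array([-53.4, -70.7, 130. ])]
```

```bash

python3 -m pendant '[[[0.68,-25,-77,0,0,0,0],[0.68,-25,-77,30,0,0,0],[0.68,-25,-77,70,0,0,0],[0.68,-25,-77,110,0,0,0],[0.68,-25,-77,150,0,0,0]]]' |grep force
python3 -m pendant '[[[0.68,0,0,0,0,0,0],[0.68,0,0,0,0,0,0],[0.68,0,0,0,0,0,0]]]' |grep force
python3 -c "from h import *; st()"
```

```text
wrist_force: [0.2, 0.9, 0.2]
grasp_force: 0.0
wrist_force: [1.4, 0.5, 0.3]
grasp_force: 0.0
tip_case [-48.1  31.1 189.9] grasp [-48.2  31.1 207.9] toolx [-1.    -0.    -0.004] toolz [ 0.004  0.    -1.   ] open 0.681 gf 0.0 F [1.4 0.5 0.3] t 11.27 q [ 0.011  0.305  1.543 -0.     1.29  -1.528]
```

```bash

python3 -m pendant '[[[0.68,6,3,25,0,0,0],[0.68,6,3,50,0,0,0],[0.68,6,3,50,0,0,0],[0.68,6,3,50,0,0,0]]]' |grep force
python3 -c "from h import *; st()"
python3 -m pendant '[[[0.68,0,0,12,0,0,0],[0.68,0,0,25,0,0,0],[0.68,0,0,25,0,0,0],[0.68,0,0,25,0,0,0]]]' |grep force
python3 -c "from h import *; st()"
```

```text
wrist_force: [-1.0, -0.8, 0.1]
grasp_force: 0.0
tip_case [-55.   34.6 139.5] grasp [-55.1  34.6 157.5] toolx [-1.    -0.001 -0.002] toolz [ 0.002  0.    -1.   ] open 0.68 gf 0.0 F [-1.  -0.8  0.1] t 11.6 q [ 0.017  0.349  1.595 -0.     1.195 -1.523]
wrist_force: [-0.5, 0.7, 0.3]
grasp_force: 0.0
tip_case [-56.8  34.4 111.7] grasp [-56.7  34.4 129.7] toolx [-1.    -0.001  0.001] toolz [-0.001 -0.    -1.   ] open 0.674 gf 0.0 F [-0.5  0.7  0.3] t 11.93 q [ 0.017  0.382  1.613 -0.     1.148 -1.523]
```

Raise by about 3 mm and squeeze.

```bash

python3 -m pendant '[[[0.68,-1,0,-3,0,0,0],[0.1,-1,0,-3,0,0,0],[0.1,-1,0,-3,0,0,0],[0.1,-1,0,-3,0,0,0],[0.1,-1,0,-3,0,0,0]]]' |grep -E 'force|opening'
python3 -m pendant '[[[0.1,0,0,0,0,0,0],[0.1,0,0,0,0,0,0],[0.1,0,0,0,0,0,0],[0.1,0,0,0,0,0,0]]]' |grep -E 'force|opening'
python3 -c "from h import *; st()"
```

```text
wrist_force: [-1.6, -0.6, 6.9]
opening: 0.204
grasp_force: 60.9
wrist_force: [-2.1, -0.7, 6.8]
opening: 0.204
grasp_force: 60.8
tip_case [-54.3  34.3 117. ] grasp [-54.3  34.3 135. ] toolx [-1.    -0.001 -0.002] toolz [ 0.002 -0.    -1.   ] open 0.204 gf 60.8 F [-2.1 -0.7  6.8] t 12.68 q [ 0.017  0.378  1.607 -0.     1.154 -1.523]
```

```bash

python3 -m pendant '[[[0.6,0,0,-2,0,0,0],[0.6,0,0,-2,0,0,0],[0.6,0,0,-2,0,0,0],[0.62,0,0,-30,0,0,0],[0.62,0,0,-60,0,0,0]]]' |grep -E 'force|opening'
python3 -m pendant '[[[0.62,0,-30,0,0,0,0],[0.62,0,-60,0,0,0,0],[0.62,0,-88,0,0,0,0],[0.62,0,-88,0,0,0,0],[0.62,0,-88,0,0,0,0]]]' |grep -E 'force|opening'
python3 - <<'E'
from h import *
st()
a=pic('side','side5.png'); b=pic('top','top5.png')
import tabs
print(tabs.seg('side','side5.png',(200,255,165,195)))
cv2.imwrite('pics/v6.png',cv2.resize(a[130:210,195:275,::-1],(400,400),interpolation=cv2.INTER_NEAREST))
E
```

```text
wrist_force: [0.9, 0.2, 0.6]
opening: 0.618
grasp_force: 0.0
wrist_force: [-0.2, 0.4, -0.0]
opening: 0.62
grasp_force: 0.0
tip_case [-55.3 -54.8 175.1] grasp [-55.3 -54.8 193.1] toolx [-1.     0.002  0.   ] toolz [-0.  0. -1.] open 0.62 gf 0.0 F [-0.2  0.4 -0. ] t 13.52 q [-0.134  0.278  1.609  0.     1.255 -1.672]
{'red': [([219.0, 177.9], 70)], 'blue': [([238.3, 182.6], 31), ([246.6, 184.6], 34)]}
```

View pics/v6.png

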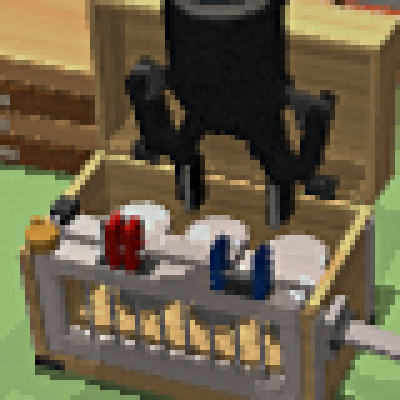

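The red tabs are fully together at (125,240) and the gripper hangs above the blue tabs at (218,262) and (262,268). Next I lower and squeeze the blue catch.

```bash

python3 -m pendant '[[[0.62,0,1,20,0,0,0],[0.62,0,1,40,0,0,0],[0.62,0,1,58,0,0,0],[0.62,0,1,58,0,0,0],[0.62,0,1,58,0,0,0]]]' |grep -E 'force|opening'
python3 -c "from h import *; st()"
python3 -m pendant '[[[0.05,0,0,0,0,0,0],[0.05,0,0,0,0,0,0],[0.05,0,0,0,0,0,0],[0.05,0,0,0,0,0,0],[0.05,0,0,0,0,0,0]]]' |grep -E 'force|opening'
python3 -c "from h import *; st()"
```

```text
wrist_force: [0.7, -0.4, -0.1]
opening: 0.617
grasp_force: 0.0
tip_case [-56.2 -51.3 116.3] grasp [-56.2 -51.4 134.3] toolx [-1.    -0.002  0.003] toolz [-0.003  0.    -1.   ] open 0.617 gf 0.0 F [ 0.7 -0.4 -0.1] t 14.03 q [-0.129  0.349  1.648  0.     1.148 -1.67 ]
wrist_force: [-3.9, -3.4, 7.7]
opening: 0.203
grasp_force: 62.0
tip_case [-53.9 -53.7 120.3] grasp [-53.9 -53.6 138.3] toolx [-1.    -0.001 -0.003] toolz [ 0.003 -0.002 -1.   ] open 0.203 gf 62.0 F [-3.9 -3.4  7.7] t 14.45 q [-0.131  0.344  1.645 -0.002  1.149 -1.67 ]
```

```bash

python3 -m pendant '[[[0.05,12,0.5,-1,0,0,0.08],[0.05,24.5,2,-1,0,0,0.16],[0.05,36.6,4.4,-1,0,0,0.24],[0.05,48.4,7.8,-1,0,0,0.32],[0.05,60,12.2,-1,0,0,0.40]]]' |grep -E 'force|opening'
python3 -c "from h import *; st()"
```

```text
wrist_force: [5.1, 0.6, -0.9]
opening: 0.201
grasp_force: 61.2
tip_case [-113.9  -40.6  120.4] grasp [-113.9  -40.6  138.4] toolx [-0.92   0.393 -0.005] toolz [ 0.005 -0.001 -1.   ] open 0.201 gf 61.2 F [ 5.1  0.6 -0.9] t 14.87 q [-0.119  0.225  1.798 -0.     1.114 -1.255]
```

Tracking well: the tool has turned 0.40 rad and the forces are low.

```bash

for i in 1; do python3 -m pendant '[[[0.05,12,0.5,0,0,0,0.08],[0.05,24.5,2,0,0,0,0.16],[0.05,36.6,4.4,0,0,0,0.24],[0.05,48.4,7.8,0,0,0,0.32],[0.05,60,12.2,0,0,0,0.40]]]' |grep -E 'force|opening'; done
python3 -c "from h import *; st()"
python3 -m pendant '[[[0.05,12,0.5,0,0,0,0.08],[0.05,24.5,2,0,0,0,0.16],[0.05,36.6,4.4,0,0,0,0.24],[0.05,48.4,7.8,0,0,0,0.32],[0.05,60,12.2,0,0,0,0.40]]]' |grep -E 'force|opening'
python3 -c "from h import *; st()"
```

```text
wrist_force: [4.5, 2.3, -3.5]
opening: 0.2
grasp_force: 60.8
tip_case [-164.3   -5.3  120.3] grasp [-164.4   -5.3  138.3] toolx [-0.694  0.72  -0.003] toolz [ 0.005  0.    -1.   ] open 0.2 gf 60.8 F [ 4.5  2.3 -3.5] t 15.28 q [-0.054  0.133  1.907  0.001  1.096 -0.791]
wrist_force: [9.5, 2.6, -7.0]
opening: 0.201
grasp_force: 60.6
tip_case [-196.4   46.7  120.4] grasp [-196.5   46.6  138.4] toolx [-0.359  0.933 -0.002] toolz [ 0.007  0.001 -1.   ] open 0.201 gf 60.6 F [ 9.5  2.6 -7. ] t 15.7 q [ 0.058  0.095  1.949  0.     1.09  -0.278]
```

```bash

python3 -m pendant '[[[0.05,13.8,1,0,0,0,0.09],[0.05,27.6,3.5,0,0,0,0.18],[0.05,41,7.5,0,0,0,0.27],[0.05,54.2,12,0,0,0,0.36],[0.05,68,18,0,0,0,0.46]]]' |grep -E 'force|opening'
python3 -m pendant '[[[0.05,0,0,0,0,0,0],[0.05,0,0,0,0,0,0],[0.05,0,0,0,0,0,0]]]' |grep -E 'force|opening'
python3 - <<'E'
from h import *
st()
a=pic('side','side6.png'); b=pic('top','top6.png')
cv2.imwrite('pics/v7.png',np.hstack([cv2.resize(x[:,:,::-1],(400,400),interpolation=cv2.INTER_CUBIC) for x in (a[120:240,160:280],b[115:235,140:260])]))
E
```

```text
wrist_force: [6.1, -2.1, -3.2]
opening: 0.201
grasp_force: 61.0
wrist_force: [1.5, -2.0, 7.0]
opening: 0.204
grasp_force: 61.9
tip_case [-205.2  115.6  120.2] grasp [-205.3  115.6  138.2] toolx [0.086 0.996 0.   ] toolz [ 0.004  0.    -1.   ] open 0.204 gf 61.9 F [ 1.5 -2.   7. ] t 16.37 q [ 0.206  0.14   1.899 -0.001  1.099  0.323]
```

View pics/v7.png

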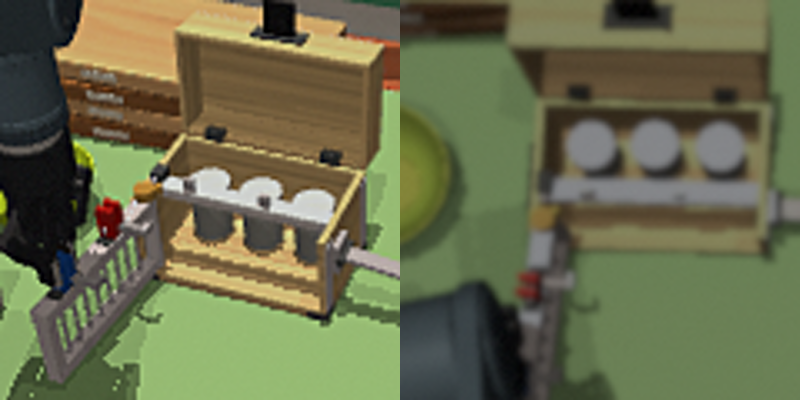

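The gate stands slightly wider than square, at about 1.66 rad. In the left crop the gripper holds the blue catch near (62,270), the red tabs are together at (110,215), the lid is upright and the tins are in place.

```bash
python3 -c "
from bench import ctrl
print(ctrl.hand_in())"
```

```text
the job is handed in; nothing more can be done
None
```

The job is handed in, but the hand-in reported no verdict: lever out, lid upright, red lock in, and the gate held by the squeezed blue catch at about 1.66 rad (just past square); the tins look undisturbed in the last picture, and the robot clock read about 16 s.

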